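Put the tube roller in gear

TASK

The white tube roller stands in neutral, its tall ball-topped gear lever upright in the middle notch. Throw that lever into the end notch that has the tall steel marker pin beside it, so that it clicks home there, and let go of it. Leave the short flat-handled lever on the same machine as it is.

Things in the scene. Friction and masses are not known exactly. Their poses are not given: they have to be found in the camera images.
- tube_roller: White bench tube roller, fixed to the worktop, 170 (x) x 280 (y) x 70 mm high, with black rollers and two tubes on its rear half (their tops 111 mm high). Origin: centre of its underside; x points to its rear, y to its left seen from the front, z up. On its front half lies a bright metal gate plate 56 (x) x 130 (y) mm, top 76 mm high, centred at x = -45, y = +35 mm, with a slot along y and three notches at y = +35 (middle, neutral) and +35 +-30 mm (the two ends).
- gear_lever (a joint): Swing of the gear lever about a level axis along the machine's x, through x = -45, y = +35, z = 20 mm of tube_roller. 0 = upright in the middle notch; positive leans to the machine's +y. A spring detent draws it into the nearest notch, at -0.5, 0 or +0.5 rad; the humps between lie at +-0.25 rad and take about 3 N at the knob to pass. Hard stops at +-0.55 rad.
- gear_knob (a point): Centre of the black ball knob, 32 mm in diameter, on top of the gear lever (9 mm steel rod), 145 mm from its swing axis; 165 mm above the worktop when upright, 147 mm in an end notch, 70 mm to either side.
- gear_rod (a point): Point on the gear lever's rod 62.5 mm from its swing axis, about where the rod passes the gate plate; in an end notch it is level in y with the mark beside that notch.
- marker_pin: Tall dark steel pin with a mushroom head, 15 mm wide, 23 mm tall, fixed on the front rail of the gate plate (machine x = -65 mm) beside one of the two end notches: the wanted one. Origin: centre of its foot; axes as those of tube_roller. A low flat plug, 9 mm wide and 3 mm tall, is in the same place beside the other end notch.
- lock_tip (a point): Middle of the flat black handle's upper edge on the short lock lever (handle 34 mm wide), on the machine's front half at about x = -45, y = -98 mm, top about 115 mm above the worktop. It swings to the machine's front and rear and stays where it is put; to be left alone.

How it is judged:
At the end, for the whole second after the job is handed in: The gear lever rests in the notch beside the marker pin: its rod at the gate plate is within 10 mm of the pin along the slot (about 10 degrees of swing) and still, and the short lock lever's tip is within 15 mm of where it was (y of gear_rod in the frame of marker_pin between -0.01 and 0.01 m and velocity of joint gear_lever between -0.1 and 0.1 rad/s and distance of lock_tip from where it was at the start of the episode below 0.015 m); the robot touches nothing.
It fails at once if the short lock lever is thrown (its tip moves more than 20 mm) (distance of lock_tip from where it was at the start of the episode above 0.02 m).
It also fails if it takes over 35 s, if anything falls off the work surface, if the arm or the gripper's body presses on something with over 40 N, if the wrist force passes 120 N, or if a joint passes its speed limit or range.

ROBOT

A 7-joint arm with a two-finger parallel gripper is mounted at the origin on a cart in front of the work surface, level with it; the furniture and walls round the work are solid. World frame = base frame: x ahead of the robot, y to its left, z up, the work surface at z = 0. Lengths are in m, angles in rad, forces in N, time in s.
With the tool pointing down it reaches from about 0.35 to 0.9 m from the base axis. Payload 8.1 kg.
Tool frame: the origin (TCP) lies on the centre line of the jaws, within the pads' length; the fingertips stand 14 mm ahead of it and the grasp point (between the pads) lies 5 mm behind it; z points along the fingers, y is the direction in which the jaws open and shut (so a half turn about z gives the same grasp; the last joint's range is limited). The gripper opens to 92 mm and grips with 3 to 60 N. Pads are 19 mm wide; open, the fingers measure 130 mm over their backs; the gripper's body (75 mm by 190 mm) begins 47 mm behind the grasp point.
Start: joints at [-1.304, 0.434, 0.025, 1.573, -0.012, 1.134, -0.075], TCP at [0.226, 0.583, 0.241] pointing down, gripper open.
Joint ranges: [-2.62, 2.62], [-0.44, 2.09], [-1.27, 1.32], [0.08, 2.57], [-1.32, 4.46], [0.12, 2], [-2.74, 2.74]. Speed limits (rad/s): [2.22, 2.22, 3.01, 3.01, 3.14, 3.14, 3.14].

INTERFACE

Orientations are given as a rotation vector (axis times angle).
In Python, from cell import observe, eyes, arm gives the robot as it stands.
- The arm moves only by the tool step_arm, never from a script. Its argument "series" is a list that holds one entry, the list of rows, each a list of 5 numbers: the finger opening in m, from 0 to 0.0918, then the shift along the world's x, y, z in m, then the turn about the world's z in degrees. In form: [[[hand, dx, dy, dz, spin], ...]]. A call has 1 to 20 rows; each row is the pose to reach, as a shift and turn from the pose measured when the call began; what a row does not reach only later rows make up. A row lasts 1/12 s, in which the tool goes at most 41.7 mm and 7.16 degrees, less where a joint would pass 70% of its speed; a pose out of reach is approached as far as the arm can. A call with a gripper value outside its range is refused whole. The fingers move at their own pace and stop on an object; "squeeze" is the grip in N (left out, the last holds). Time passes only in rows, so rows that repeat a pose let the fingers close. It gives the time, the measured TCP pose, the force and the opening at its end, in the units of the state.
- observe(): the state, without advancing time (a new reading comes with each control period).
- eyes.get_image(name): name is "scene" or "top" or "wrist"; returns (picture, depth): 420x560x3 uint8, red, green, blue; 420x560 float32, m along the optical axis (not along the pixel's ray), 0 where there is no reading.
- eyes.camera_params(name): a dict with "intrinsics" (3x3 intrinsics, pixels), "position" and "attitude" of the camera in the world. Camera axes: x right, y down, z forward; pixel columns grow to the right and rows downward; lengths in m; the calibration is good to about 2 mm. A picture is of the moment at which its call begins: read the wrist's pose just before it. camera_params takes no time and is no camera call; for the wrist camera it gives the pose at the moment of the call.
- arm.sign_off(): hands the job in, once; it reports no verdict.
The state is a dict: "clock": time; "joints": joint angles; "dq": joint speeds; "joint_efforts": joint torques, N m; "position": TCP position; "ee_rot": TCP orientation; "force": force on the tool from outside, world axes, zero at the start; "ft_torque": the same for the moment, N m; "width": opening from 0.0 (shut) to 1.0 (fully open).
Only numpy, scipy, OpenCV 4.12 (cv2) and the standard library are available. Lean on these libraries where they do the work, as an engineer would, in place of code of your own. Each camera call takes 0.05 s, during which the arm holds its last target.

## Working session

There is one attempt and no reset: what is moved stays moved. The work goes in short steps, Python scripts to look and compute and a tool call to move; the robot and the scene stay as the last step left them, time stands still between calls to the robot, and variables do not carry over. Pictures are saved under pics/ and viewed, and the job is handed in when it is done.

Besides the shell and the picture viewer there is one more tool, called by a JSON object that holds its "op" and its "data". step_arm: Moves the arm, as the interface text tells. Its arguments: {"type":"object","properties":{"series":{"type":"array"},"squeeze":{"type":"number"}},"required":["series"]}

```bash
mkdir -p pics
cat > h.py <<'E'
import numpy as np, cv2
from cell import observe, eyes, arm
def grab(n,tag):
    p=eyes.camera_params(n); im,d=eyes.get_image(n)
    cv2.imwrite(f'pics/{tag}.png',cv2.cvtColor(im,cv2.COLOR_RGB2BGR))
    np.savez(f'pics/{tag}.npz',im=im,d=d,K=p['intrinsics'],t=p['position'],a=np.array(p['attitude']))
E
python3 - <<'E'
from h import *
print(observe())
for n in('scene','top'):
    p=eyes.camera_params(n);print(p); grab(n,n+'0')
E
```

```text
{'clock': 0.0, 'joints': array([-1.30359946,  0.43519971,  0.02499811,  1.57410528, -0.01163707,
        1.13400715, -0.07510744]), 'dq': array([-1.82065035e-03, -1.01260703e-03, -2.09714880e-03, -2.83725472e-03,
        5.60069625e-04,  1.62773011e-03, -7.12705652e-05]), 'joint_efforts': array([-2.32982835e-03, -6.67852306e+01,  9.83619355e-01, -3.14472306e+01,
       -6.07019663e-02,  4.29723586e-02,  1.41685241e-04]), 'position': array([0.22576602, 0.5822652 , 0.23995654]), 'ee_rot': array([-5.77718635e-01, -3.08784131e+00,  2.45763978e-03]), 'force': array([-0.2182513 ,  0.55111661,  0.58056958]), 'ft_torque': array([-0.05213016,  0.00840323,  0.03939898]), 'width': 1.0012448852062374}
{'intrinsics': array([[537.80192457,   0.        , 283.38801212],
       [  0.        , 537.80192457, 215.33654105],
       [  0.        ,   0.        ,   1.        ]]), 'position': array([-0.1319361 ,  0.39873751,  0.45700105]), 'attitude': array([-1.14860455,  1.91784196, -1.28647752])}
{'intrinsics': array([[543.36382444,   0.        , 281.68679097],
       [  0.        , 543.36382444, 212.96461334],
       [  0.        ,   0.        ,   1.        ]]), 'position': array([0.42443104, 0.00573882, 0.96522288]), 'attitude': array([-2.13143399,  2.16589417, -0.12787088])}
```

View pics/scene0.png

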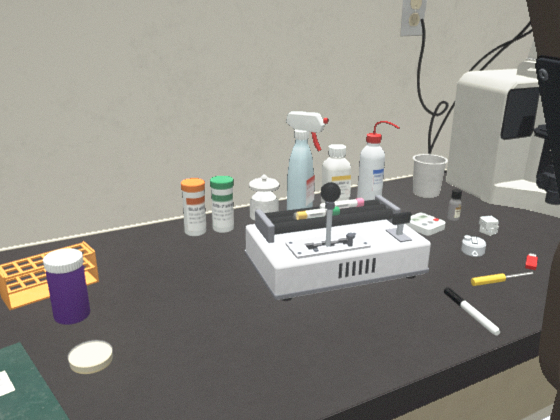

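View pics/top0.png

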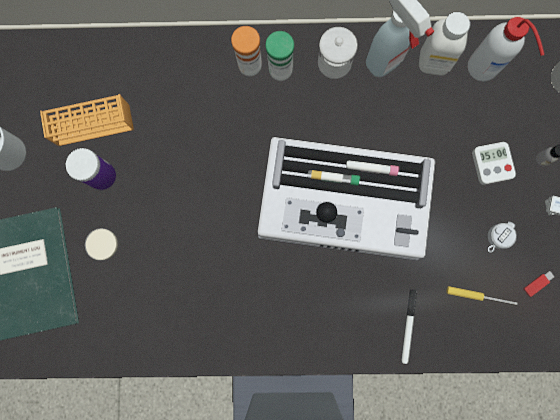

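Run:
```python
import cv2
a=cv2.imread('pics/top0.png')[130:265,255:440]; cv2.imwrite('pics/topc.png',cv2.resize(a,None,fx=4.3,fy=4.3,interpolation=3))
a=cv2.imread('pics/scene0.png')[175:295,240:430]; cv2.imwrite('pics/scc.png',cv2.resize(a,None,fx=4.2,fy=4.2,interpolation=3))
```

```text
(no output)
```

View pics/topc.png

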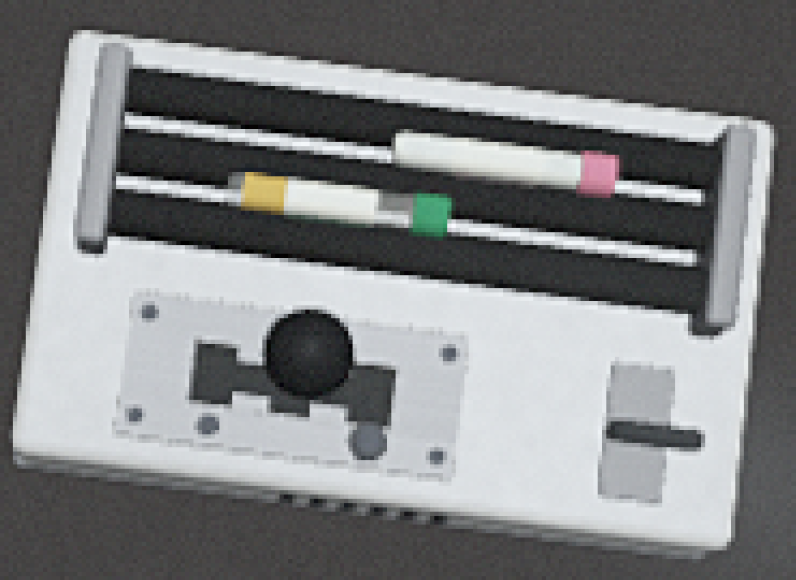

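View pics/scc.png

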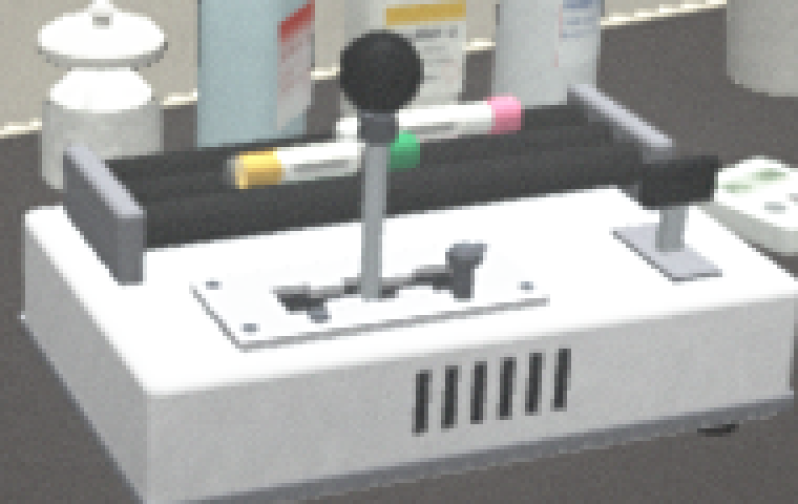

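```bash
cat >> h.py <<'E'
from scipy.spatial.transform import Rotation as R
def ray(f,u,v,z=None):
    q=np.load(f'pics/{f}.npz'); r=R.from_rotvec(q['a']).as_matrix()@np.array([(u-q['K'][0,2])/q['K'][0,0],(v-q['K'][1,2])/q['K'][1,1],1])
    s=(z-q['t'][2])/r[2] if z is not None else q['d'][int(round(v)),int(round(u))]
    return q['t']+s*r
E
python3 - <<'E'
from h import *
np.set_printoptions(precision=4,suppress=True)
f=lambda x,y:(x/4.3+255,y/4.3+130)
g=lambda x,y:(x/4.2+240,y/4.2+175)
P=lambda n,p,z:print(n,ray('top0',*p,z),ray('top0',*p))
P('knob',f(310,352),.165);P('pin',f(368,440),.099);P('plug',f(207,425),.079)
s=[]
for p in((149,312),(450,353),(134,414),(436,456)):
    P('screw',f(*p),.077); s.append(ray('top0',*f(*p),.077))
P('lock',f(655,435),.115)
print('plate centre',np.mean(s,0)); s=np.array(s)
for d in (s[0]-s[1],s[2]-s[3]): print(np.degrees(np.arctan2(-d[0],d[1])), np.linalg.norm(d))
print('scene knob',ray('scene0',*g(381,73)),ray('scene0',*g(381,73),.165),'pin',ray('scene0',*g(466,248)),'plug',ray('scene0',*g(318,310)))
E
```

```text
knob [ 0.5298 -0.0533  0.165 ] [ 0.5276 -0.0521  0.1819]
pin [ 0.5052 -0.0789  0.099 ] [ 0.505  -0.0787  0.101 ]
plug [ 0.5138 -0.0198  0.079 ] [ 0.514  -0.0198  0.0766]
screw [0.558  0.0016 0.077 ] [0.5582 0.0016 0.0756]
screw [ 0.5402 -0.1134  0.077 ] [ 0.5404 -0.1136  0.0753]
screw [0.5187 0.008  0.077 ] [0.5187 0.008  0.0767]
screw [ 0.5007 -0.1067  0.077 ] [ 0.5007 -0.1068  0.0765]
lock [ 0.5038 -0.1818  0.115 ] [ 0.5039 -0.1821  0.1137]
plate centre [ 0.5294 -0.0526  0.077 ]
-8.8217998236982 0.11630462869218713
-8.906860485166757 0.11607785608314806
scene knob [ 0.5149 -0.0429  0.1696] [ 0.5251 -0.0499  0.165 ] pin [ 0.5022 -0.0774  0.0967] plug [ 0.5152 -0.0198  0.0776]
```

{"op": "step_arm", "data": {"series": [[[0, 0.008, -0.014, 0, -2], [0, 0.024, -0.042, 0, -6], [0, 0.042, -0.075, 0, -10], [0, 0.06, -0.107, 0, -15], [0, 0.079, -0.14, 0, -20], [0, 0.098, -0.174, 0, -25], [0, 0.117, -0.208, 0, -30], [0, 0.136, -0.242, 0, -35], [0, 0.155, -0.276, 0, -40], [0, 0.174, -0.31, 0, -45], [0, 0.193, -0.344, 0, -50], [0, 0.212, -0.378, 0, -55], [0, 0.231, -0.412, 0, -60], [0, 0.25, -0.446, 0, -65], [0, 0.269, -0.48, 0, -69], [0, 0.287, -0.511, 0, -73], [0, 0.302, -0.538, 0, -76], [0, 0.311, -0.554, 0, -77.5], [0, 0.315, -0.561, 0, -77.5], [0, 0.315, -0.561, 0, -77.5]]]}}

```text
clock: 1.77
position: [0.5411, 0.0196, 0.2398]
ee_rot: [-2.385, -2.044, 0.003]
force: [0.0, 0.6, 0.0]
width: 0.006
```

Run:
```python
from h import *
o=observe();print(o['clock'],o['position'],o['ee_rot'],R.from_rotvec(o['ee_rot']).as_matrix()[:,1],o['width'],o['force'])
grab('scene','scene1')
```

```text
1.7667 [0.54110792 0.01959538 0.23977409] [-2.38504929 -2.04411017  0.00285873] [ 0.98821792 -0.15304587 -0.0015168 ] 0.005948744668064575 [0.03985507 0.60217348 0.04736697]
```

View pics/scene1.png

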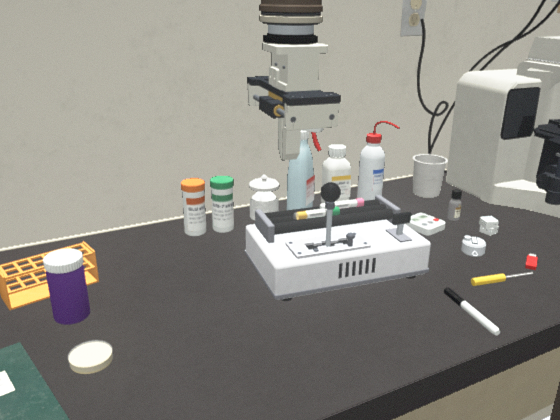

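{"op": "step_arm", "data": {"series": [[[0, 0, 0, -0.02, 0], [0, 0, 0, -0.045, 0], [0, 0, 0, -0.07, 0], [0, 0, 0, -0.09, 0], [0, 0, 0, -0.097, 0], [0, 0, 0, -0.097, 0]]]}}

```text
clock: 2.32
position: [0.5388, 0.0232, 0.1412]
ee_rot: [-2.377, -2.048, 0.007]
force: [0.5, 0.6, 0.1]
width: 0.005
```

Run:
```python
from h import *
o=observe();print(o['position'],o['force'])
grab('scene','scene2')
a=cv2.imread('pics/scene2.png')[75:295,220:430]; cv2.imwrite('pics/s2c.png',cv2.resize(a,None,fx=2.7,fy=2.7,interpolation=3))
```

```text
[0.53878823 0.02323538 0.14115733] [0.49579427 0.60562333 0.0670895 ]
```

View pics/s2c.png

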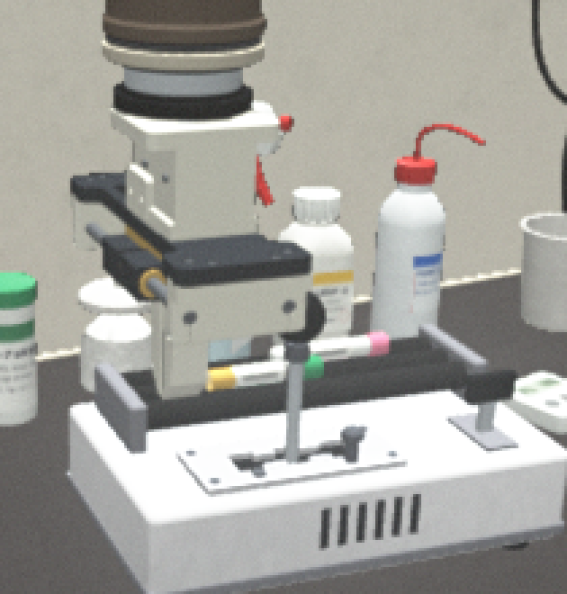

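{"op": "step_arm", "data": {"series": [[[0, 0.001, -0.006, 0.004, 0], [0, 0, -0.016, 0.004, 0], [0, -0.001, -0.026, 0.004, 0], [0, -0.002, -0.034, 0.004, 0], [0, -0.003, -0.042, 0.004, 0], [0, -0.005, -0.05, 0.003, 0], [0, -0.006, -0.058, 0.002, 0], [0, -0.007, -0.066, 0.001, 0], [0, -0.008, -0.074, 0, 0], [0, -0.01, -0.082, -0.001, 0], [0, -0.011, -0.09, -0.002, 0], [0, -0.013, -0.098, -0.003, 0], [0, -0.013, -0.1, -0.003, 0], [0, -0.013, -0.1, -0.003, 0]]]}}

```text
clock: 3.53
position: [0.5265, -0.0784, 0.1394]
ee_rot: [-2.381, -2.046, 0.005]
force: [0.1, 0.8, 0.5]
width: 0.005
```

Run:
```python
from h import *
o=observe();print(o['position'],o['force'])
grab('scene','scene3')
a=cv2.imread('pics/scene3.png')[75:295,220:430]; cv2.imwrite('pics/s3c.png',cv2.resize(a,None,fx=2.7,fy=2.7,interpolation=3))
```

```text
[ 0.52650557 -0.07843423  0.1394165 ] [0.10100034 0.75152337 0.5333022 ]
```

View pics/s3c.png

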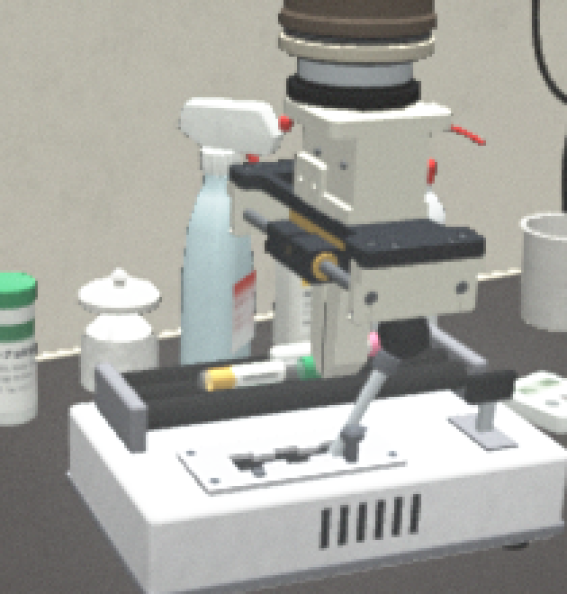

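The lever has snapped over beside the pin, and no contact force remains. I'll back off and check it.

{"op": "step_arm", "data": {"series": [[[0, 0.002, 0.012, 0, 0], [0, 0.005, 0.035, 0, 0], [0, 0.009, 0.06, 0, 0], [0, 0.013, 0.085, 0.01, 0], [0, 0.015, 0.1, 0.03, 0], [0, 0.015, 0.12, 0.06, 0], [0, 0.01, 0.15, 0.09, 0], [0, 0, 0.18, 0.1, 0], [0, -0.02, 0.21, 0.1, 0], [0, -0.04, 0.245, 0.1, 0], [0, -0.06, 0.28, 0.1, 0], [0, -0.08, 0.31, 0.1, 0], [0, -0.1, 0.34, 0.1, 0], [0, -0.11, 0.36, 0.1, 0], [0, -0.11, 0.36, 0.1, 0], [0, -0.11, 0.36, 0.1, 0]]]}}

```text
clock: 4.92
position: [0.4151, 0.2848, 0.2394]
ee_rot: [-2.374, -2.052, 0.005]
force: [0.5, -0.3, -0.1]
width: 0.004
```

Run:
```python
from h import *
o=observe();print(o['clock'],o['position'],o['force'])
grab('top','top4');grab('scene','scene4')
a=cv2.imread('pics/top4.png')[130:265,255:440]; a=cv2.resize(a,None,fx=4.3,fy=4.3,interpolation=3); cv2.imwrite('pics/t4c.png',a)
a=cv2.imread('pics/scene4.png')[175:295,240:430]; cv2.imwrite('pics/s4c.png',cv2.resize(a,None,fx=4.2,fy=4.2,interpolation=3))
```

```text
4.9167 [0.41512871 0.28483734 0.2393667 ] [ 0.54469897 -0.31512933 -0.06391594]
```

View pics/t4c.png

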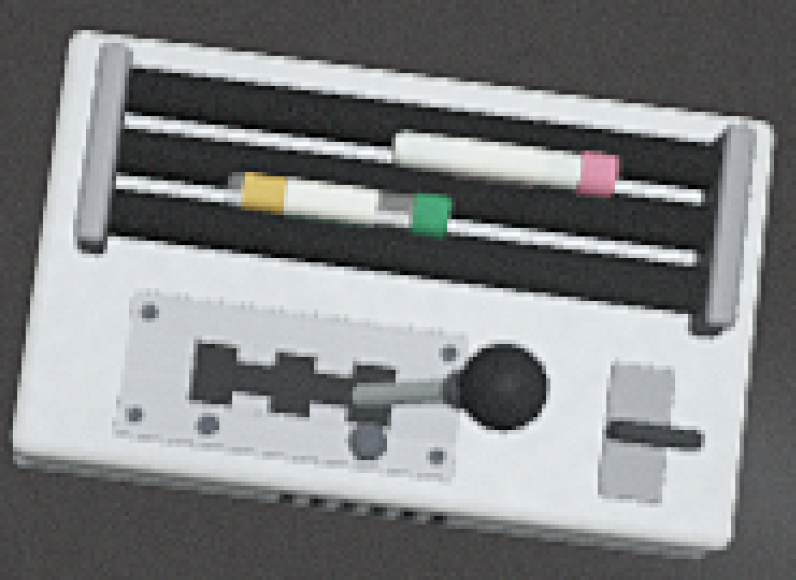

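View pics/s4c.png

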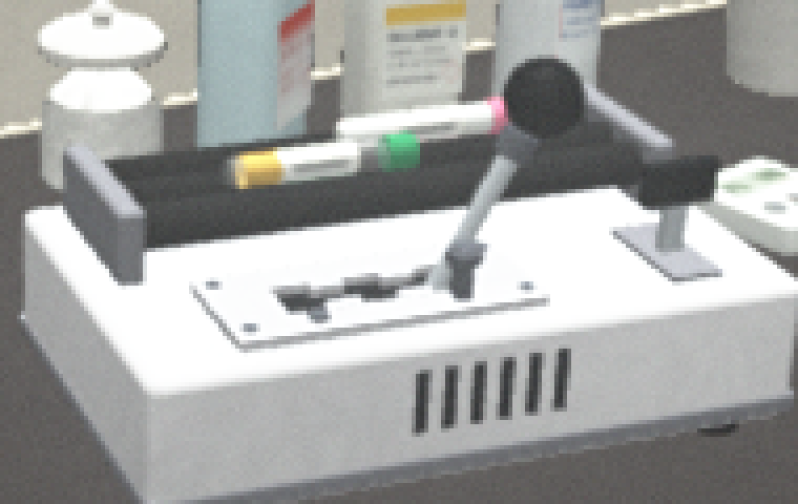

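Run:
```python
from h import *
k=ray('top4',505/4.3+255,387/4.3+130,.147); d=k[:2]-np.array([.5294,-.0526])
print(k,'along y',d@[.153,.988],'x',d@[.988,-.153]); print(observe()['dq'].max())
print(arm.sign_off())
```

```text
[ 0.51864102 -0.12288538  0.147     ] along y -0.07108807545835447 x 0.00012379117974716
0.022927029572957298
the job is handed in; nothing more can be done
None
```

The gear lever is in the end notch beside the marker pin, on the machine's −y (right) side, and I have let go of it. I pushed the ball knob across with the closed fingers, then drew back well clear and handed the job in at about 5 s of the 35 s allowed.

- **Lever position:** after I let go, the knob centre measured 71 mm from neutral towards the pin along the slot, where an end notch should put it at 70 mm. It was off sideways by about 0.1 mm. The rod stands in the notch next to the pin.
- **Lock lever:** its handle sits at the same pixels in the before and after pictures, about (655, 435) in the enlarged top view.
- **Forces:** the force readings at the end of each move stayed under about 1 N.

No final check failed. One early measurement disagreed: the scene camera's depth put the upright knob about 15 mm nearer that camera than the top camera did. That reading is of the ball's near surface, and most of the gap is its 16 mm radius, so I used the top camera's value.

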